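Hold the scraps bin open, then let its lid down softly

ROBOT

A 6-joint arm with a two-finger parallel gripper is mounted at the origin on the work surface. World frame = base frame: x ahead of the robot, y to its left, z up, the work surface at z = 0. Lengths are in m, angles in rad, forces in N, time in s.
With the tool pointing down it reaches from about 0.35 to 0.95 m from the base axis. Payload 17.4 kg.
Tool frame: the origin (TCP) lies between the finger pads; the fingertips stand 11 mm ahead of it and the grasp point (between the pads) lies 8 mm behind it; z points along the fingers, y is the line along which they close (so a half turn about z gives the same grasp; the last joint's range is limited). The gripper opens to 93 mm and grips with 3 to 60 N. Pads are 15 mm wide; open, the fingers measure 128 mm over their backs; the gripper's body (75 mm by 188 mm) begins 65 mm behind the grasp point.
Start: joints at [-1.181, 0.116, 1.442, -0, 1.584, -0.038], TCP at [0.28, -0.614, 0.23] pointing down, gripper open.
Joint ranges: [-2.83, 2.83], [-0.83, 2.19], [0.07, 2.5], [-1.14, 4.28], [0.01, 3], [-2.97, 2.97]. Speed limits (rad/s): [1.89, 1.89, 2.22, 3.14, 3.14, 3.14].

INTERFACE

Orientations are given as a 3x3 rotation matrix whose columns are the frame's x, y, z axes.
In Python, from bench import arm gives the robot as it stands.
- The arm moves only by the shell command python3 -m inch 'ROWS'. ROWS is a JSON object of lists of equal length, an entry for each row: "dr": the turn, a rotation vector about the tool's x, y, z in degrees, a list of three; "offset": the shift along the tool's x, y, z in cm, a list of three; "grip": the gripper's target within -1 to 1 (fully open at 1, half-way at 0, shut at -1). In form: {"dr": [[wx, wy, wz], ...], "offset": [[dx, dy, dz], ...], "grip": [grip, ...]}. A call has 1 to 8 rows; each row shifts and turns the commanded pose from where the row before left it, along the tool's axes as they then stand; what a row does not reach is not made up. A row lasts 1/12 s, in which the tool goes at most 41.7 mm and 7.16 degrees, less where a joint would pass 70% of its speed; a pose out of reach is approached as far as the arm can. A call with a gripper value outside its range is refused whole. The fingers move at their own pace and stop on an object; the grip force is fixed at half the most. Time passes only in rows, so rows that do not move let the fingers close. It gives the time, the measured TCP pose, the force, the opening and the grip force at its end, in the units of the state.
- arm.observe(): the state, without advancing time (a new reading comes with each control period).
- arm.read_camera(name): name is "scene" or "top" or "wrist"; returns a dict with "color" (400x640x3 uint8, red, green, blue), "intrinsics" (3x3 intrinsics, pixels), "camera_from_world" (4x4, takes a point from world to camera coordinates). Camera axes: x right, y down, z forward; pixel columns grow to the right and rows downward; lengths in m; the calibration is good to about 2 mm. A picture is of the moment at which its call begins. There is no depth.
- arm.close_job(): hands the job in; it is judged then, once.
The state is a dict: "t": time; "joint_positions": joint angles; "qd": joint speeds; "effort": joint torques, N m; "ee_pos": TCP position; "orientation": TCP orientation; "force": force on the tool from outside, world axes, zero at the start; "moment": the same for the moment, N m; "width": finger opening in m; "grasp_force": force on a finger pad.
Only numpy, scipy, OpenCV 4.12 (cv2) and the standard library are available. Lean on these libraries where they do the work, as an engineer would, in place of code of your own. Each camera call takes 0.05 s, during which the arm holds its last target. There are 200 camera calls.

TASK

Press the pedal of the small steel scraps bin down with your fingertips until the lid stands wide open, and keep it open for a good three seconds so that I can drop in the teabags. Then ease the pedal up so that the lid comes down slowly all the way and never drops or slams, and take your hand away with the bin shut. Work the lid by the pedal alone, leave the bin standing where it is, neither shoved nor lifted, and do not disturb the washing-up on the drainer.

Things in the scene. Friction and masses are not known exactly. Their poses are not given: they have to be found in the camera images.
- bin: three-litre pedal bin of brushed steel, standing loose and upright on the wooden worktop (z = 0), about 1.8 kg with its lid; round shell 168 mm across on a black foot ring 174 mm across and 26 mm high, 264 mm tall with the lid shut. Origin: centre of its underside, z up. Its front, where the pedal sticks out, faces its own -x; the lid's hinge is at the back (+x)
- pedal: the bin's pedal, a steel tread plate with a black ribbed rubber pad, 60 mm wide (bin's y), 52 mm deep; outer edge 144 mm in front of the bin's centre, 60 mm out from the shell. It turns about a level axis along the bin's y, 20 mm in front of the bin's centre, 20 mm above the worktop (this origin), 0.20 rad down to a firm stop. Only the lid's weight brings it back up
- pedal_pad (a point): the point to press: top of the rubber pad, mid-width, 124 mm in front of the bin's centre (40 mm out from the shell, 20 mm in from the pedal's outer edge). At rest 34 mm above the worktop; it goes down 21 mm, to 13 mm, at the stop. Pressing takes about 5 to 10 N at first, falling to 1 to 2 N once the lid is wide open. It moves with the pedal
- lid_hinge (a joint): angle of the lid, rad: 0 shut, 1.25 fully open (pedal at its stop). The lid is linked to the pedal by a rod and turns 6.25 times as far as the pedal: about 0.06 rad for each mm that the pad moves. Nothing damps it: if the pedal is let go, the lid falls and slams
- lid: the bin's slightly domed round steel lid, 173 mm across, 20 mm high, about 0.15 kg, hinged at the back of the rim, 246 mm above the worktop and 90 mm behind the bin's centre. Origin: centre of its underside, 244 mm above the worktop when shut. It swings up and back; its front edge rises to about 415 mm above the worktop
- lid_front (a point): front edge of the lid, above the pedal, 248 mm above the worktop when shut
- jug: bystander: upturned yellow plastic jug on the cream ceramic drainer, 134 mm across at the rim it stands on, 170 mm tall, handle on its +y side out to 102 mm. Origin: centre of its underside
- tumbler: bystander: glass pint tumbler, upright on the drainer, 88 mm across, 150 mm tall. Origin: centre of its underside
- egg_cup: bystander: small steel egg cup on the drainer, 50 mm across, 62 mm tall. Origin: centre of its underside
- plate: bystander: white side plate lying on the drainer, 170 mm across, 18 mm high. Origin: centre of its underside

How it is judged:
On the way, in this order (a step that is already met when the one before it is completed fails the run):
1. the lid is held wide open (at least 1.05 rad of 1.25) for 2.5 s by the fingers pressing the pedal (value of joint lid_hinge above 1.05 rad and contact force between the fingers and pedal above 0.3 N), for 2.5 s.
2. the lid is back down and shut (value of joint lid_hinge below 0.04 rad), for 0.2 s.
At the end, for the whole second after the job is handed in: The lid is shut (within 0.04 rad), the bin stands upright and still within 25 mm of where it was, and the jug, tumbler, egg cup and plate are within 15 mm of where they were (value of joint lid_hinge below 0.04 rad and distance of bin from where it was at the start of the episode below 0.025 m and angle between bin's own z axis and vertical below 0.03 rad and linear speed of bin below 0.01 m/s and distance of each of jug, tumbler, egg_cup, plate from where it was at the start of the episode below 0.015 m); the robot touches nothing.
It fails at once if the lid drops or slams: it closes faster than 3.5 rad/s anywhere, or faster than 2.5 rad/s over the last 0.3 rad (velocity of joint lid_hinge below -3.5 rad/s or (velocity of joint lid_hinge below -2.5 rad/s and value of joint lid_hinge below 0.3 rad)).
It fails at once if the lid is touched by the robot instead of being worked by the pedal (contact force between any of the fingers, the arm and lid above 0.5 N).
It fails at once if the bin is shoved (more than 30 mm), lifted (15 mm) or tipped (0.12 rad) (distance of bin from where it was at the start of the episode above 0.03 m or height (world z) of bin above 0.015 m or angle between bin's own z axis and vertical above 0.12 rad).
It fails at once if the washing-up is disturbed: jug, tumbler, egg cup or plate moved more than 20 mm (distance of any of jug, tumbler, egg_cup, plate from where it was at the start of the episode above 0.02 m).
It also fails if it takes over 51 s, if anything falls off the work surface, if the arm or the gripper's body presses on something with over 40 N, if the wrist force passes 120 N, or if a joint passes its speed limit or range.

## Working session

There is one attempt and no reset: what is moved stays moved. The work goes in short steps, Python scripts to look and compute and a shell command to move; the robot and the scene stay as the last step left them, time stands still between calls to the robot, and variables do not carry over. Pictures are saved under pics/ and viewed, at most 10 in all, crops included, and the job is handed in when it is done.

```bash
mkdir -p pics; python3 - <<'E'
from bench import arm
import cv2,numpy as np
s=arm.observe();print(s)
for n in("scene","top"):
    c=arm.read_camera(n);cv2.imwrite(f"pics/{n}.png",c["color"][:,:,::-1]);print(n,c["intrinsics"],c["camera_from_world"])
E
```

```text
{'t': 0.0, 'joint_positions': array([-1.18075335e+00,  1.16487261e-01,  1.44226670e+00, -2.20048635e-05,
        1.58400689e+00, -3.78487949e-02]), 'qd': array([-0.00129478,  0.00026734, -0.00028971,  0.00114213,  0.00026773,
        0.0004173 ]), 'effort': array([-1.85082048e-03, -7.21269751e+01, -6.22608018e+01,  7.78928236e-02,
        2.37519492e-02, -1.01695807e-04]), 'ee_pos': array([ 0.27997545, -0.61398311,  0.22890343]), 'orientation': array([[ 9.09842707e-01,  4.14953048e-01, -4.64531363e-04],
       [ 4.14953307e-01, -9.09842076e-01,  1.07208978e-03],
       [ 2.22167430e-05, -1.16819190e-03, -9.99999317e-01]]), 'force': array([ 0.12596254, -0.42757431, -0.70267965]), 'moment': array([ 0.02895295, -0.01169827,  0.00245202]), 'grasp_force': 0.0, 'width': 0.09247137827402936}
scene [[435.07820249   0.         319.13474547]
 [  0.         435.07820249 195.9726724 ]
 [  0.           0.           1.        ]] [[ 0.43004072  0.9028004  -0.00405093 -0.38933554]
 [ 0.50917595 -0.24624173 -0.8246847  -0.12557161]
 [-0.74552319  0.35258537 -0.56557823  1.53746999]
 [ 0.          0.          0.          1.        ]]
top [[491.19884395   0.         320.24844966]
 [  0.         491.19884395 202.63144   ]
 [  0.           0.           1.        ]] [[ 0.08876004 -0.99605138  0.00181989  0.09156418]
 [-0.97396787 -0.08717447 -0.2092539   0.63106652]
 [ 0.20858628  0.01680087 -0.97785965  1.50249692]
 [ 0.          0.          0.          1.        ]]
```

View pics/scene.png

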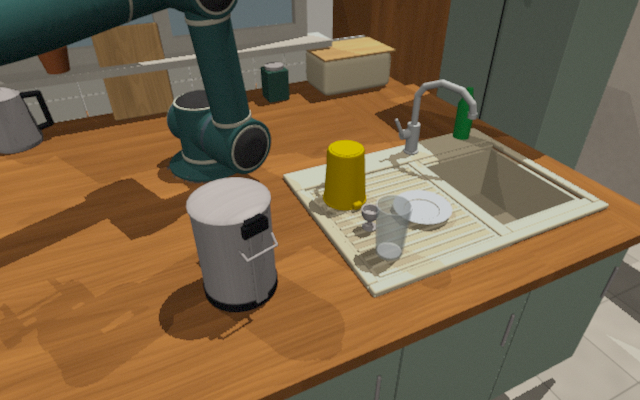

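View pics/top.png

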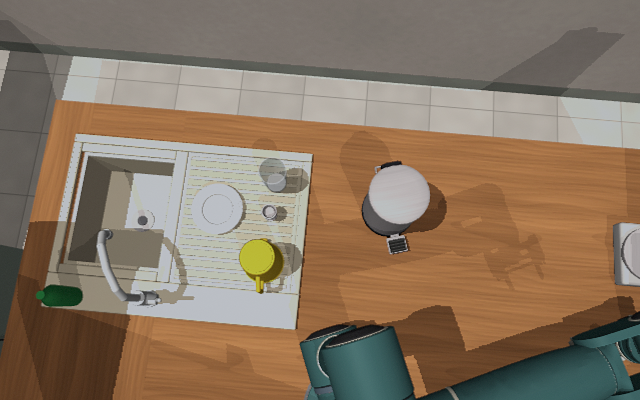

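The scene view shows the bin with its hinge towards the camera. In the top view the lid is centred near (399,194), the pedal near (398,244) on the robot's side, and the hinge near (388,167). The drainer is well to the left.

```bash
cat > h.py <<'E'
import numpy as np
def ray(c,u,v,z):
    T=c["camera_from_world"];R=T[:3,:3];o=-R.T@T[:3,3]
    d=R.T@np.linalg.inv(c["intrinsics"])@[u,v,1]
    return o+d*(z-o[2])/d[2]
def pix(c,p):
    q=c["camera_from_world"][:3,:3]@p+c["camera_from_world"][:3,3];q=c["intrinsics"]@q;return q[:2]/q[2]
E
python3 - <<'E'
from bench import arm
from h import *
import cv2
c=arm.read_camera("top");im=c["color"]
g=cv2.cvtColor(im,cv2.COLOR_RGB2HSV)
# lid: low saturation bright
m=((g[...,1]<60)&(g[...,2]>120)).astype(np.uint8);m[:, :340]=0;m[:,460:]=0;m[:150]=0;m[232:]=0
cs=max(cv2.findContours(m,0,2)[0],key=cv2.contourArea)
print("lid px",cv2.minEnclosingCircle(cs),cv2.fitEllipse(cs))
(u,v),r=cv2.minEnclosingCircle(cs);print(ray(c,u,v,.252))
# pedal: low-saturation below bin
m=(g[...,1]<70).astype(np.uint8);m[:234]=0;m[262:]=0;m[:,:375]=0;m[:,420:]=0
cs=max(cv2.findContours(m,0,2)[0],key=cv2.contourArea);b=cv2.boxPoints(cv2.minAreaRect(cs))
print(b);print(np.array([ray(c,*p,.033) for p in b]))
x=cv2.resize(im[155:265,340:460,::-1],None,fx=5,fy=5,interpolation=cv2.INTER_CUBIC);cv2.imwrite("pics/crop.png",x)
E
```

```text
lid px ((397.53192138671875, 191.53192138671875), 33.30928039550781) ((398.4600830078125, 193.55227661132812), (57.90158462524414, 62.469417572021484), 125.51780700683594)
[ 0.63226092 -0.07032573  0.252     ]
[[381. 234.]
 [407. 234.]
 [407. 253.]
 [381. 253.]]
[[ 0.54212005 -0.05618585  0.033     ]
 [ 0.54957927 -0.13963762  0.033     ]
 [ 0.48836475 -0.14281908  0.033     ]
 [ 0.48097186 -0.06004308  0.033     ]]
```

View pics/crop.png

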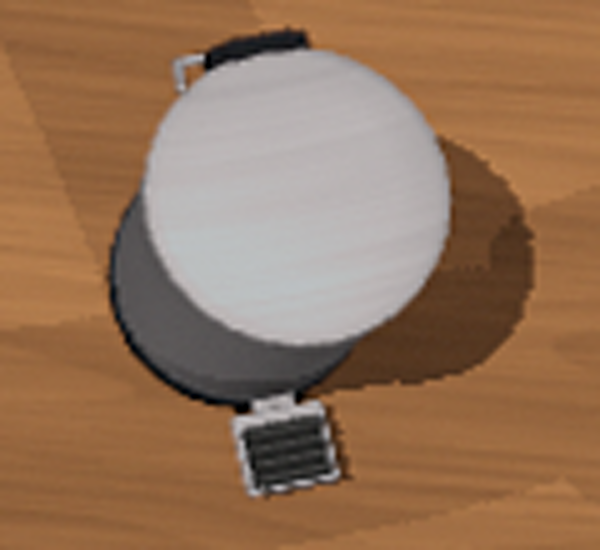

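The crop shows the tread plate's corners at (233,418), (325,402), (340,478) and (252,497). The lid disc is centred at (298,197), and the hinge is at the back, up and to the left.

```bash
python3 - <<'E'
from bench import arm
from h import *
c=arm.read_camera("top")
L=ray(c,340+297.5/5,155+196.5/5,.250);print("lid",L)
P=np.array([ray(c,340+x/5,155+y/5,.032) for x,y in[(233,418),(325,402),(340,478),(252,497)]]);print(P)
print("edges",np.linalg.norm(P-np.roll(P,-1,0),axis=1))
cen=P.mean(0);o=(P[2]+P[3])/2;i=(P[0]+P[1])/2
print("cen",cen,"dist to lid",np.linalg.norm((L-cen)[:2]))
for a,b in((L,cen),(i,o)):
    d=(a-b)[:2];print("bin +x yaw deg",np.degrees(np.arctan2(d[1],d[0])))
d=(P[0]-P[1])[:2];print("lateral yaw-90",np.degrees(np.arctan2(d[1],d[0]))-90)
d=(L-cen)[:2]/np.linalg.norm((L-cen)[:2]);print("pad",L[:2]-.124*d,"hinge pix",pix(c,np.r_[L[:2]+.09*d,.246]),"pad pix",pix(c,np.r_[L[:2]-.124*d,.034]))
E
```

```text
lid [ 0.62523471 -0.07659623  0.25      ]
[[ 0.52897761 -0.0751879   0.032     ]
 [ 0.54462145 -0.13361999  0.032     ]
 [ 0.4964566  -0.14577733  0.032     ]
 [ 0.47929493 -0.09036654  0.032     ]]
edges [0.06048999 0.04967548 0.05800758 0.05194959]
cen [ 0.51233764 -0.11123794  0.032     ] dist to lid 0.11809231548605748
bin +x yaw deg 17.058279166024047
bin +x yaw deg 15.608941858540526
lateral yaw-90 14.988114104050396
pad [ 0.50668986 -0.11297092] hinge pix [391.74052257 164.71680751] pad pix [398.0403378  246.44176621]
```

The pedal is 118 mm from the lid axis, as it should be. Its sides measure 60 and 51 mm and the yaw is about 16°, all consistent with the sizes given. I'll move in front of the pedal with the fingers closing.

```bash
python3 -m inch '{"dr":[[0,0,4.25],[0,0,4.25],[0,0,0],[0,0,0],[0,0,0],[0,0,0],[0,0,0],[0,0,0]],"offset":[[0,0,0],[0,0,0],[2,-3,0],[2,-3,0],[2,-3,0],[2,-3,0],[2,-3,0],[2,-3,0]],"grip":[-1,-1,-1,-1,-1,-1,-1,-1]}'
python3 -m inch '{"dr":[[0,0,0],[0,0,0],[0,0,0],[0,0,0],[0,0,0],[0,0,0],[0,0,0],[0,0,0]],"offset":[[2,-3,0],[2,-3,0],[2,-3,0],[2,-3,0],[2,-3,0],[2,-3,0],[2,-3,0],[2,-3,0]],"grip":[-1,-1,-1,-1,-1,-1,-1,-1]}'
python3 -m inch '{"dr":[[0,6.25,0],[0,6.25,0],[0,6.25,0],[0,6.25,0],[0,0,0],[0,0,0]],"offset":[[0,0,0],[0,0,0],[0,0,0],[0,0,0],[0,0,0],[0,0,0]],"grip":[-1,-1,-1,-1,-1,-1]}'
cat >> h.py <<'E'
L=np.array([.6252,-.0766]);a=np.radians(16)
B=np.array([[np.cos(a),np.sin(a),0],[-np.sin(a),np.cos(a),0],[0,0,1]])
def contact(s,half=.0075):
    R=s["orientation"];p=s["ee_pos"]+.011*R[:,2]-half*R[:,0]
    return B@(p-np.r_[L,0])
def rowto(s,target):  # cm shift in tool axes to bring contact to target (bin frame)
    return 100*s["orientation"].T@B.T@(np.array(target)-contact(s))
E
python3 - <<'E'
from bench import arm
from h import *
s=arm.observe();print(s["t"],s["ee_pos"],s["width"],B@s["orientation"]);print(contact(s));print(rowto(s,[-.128,0,.080]))
E
```

```text
t: 0.87
ee_pos: [0.3458, -0.4064, 0.2295]
orientation: [[0.961, 0.276, -0.0], [0.276, -0.961, 0.0], [0.0, -0.0, -1.0]]
force: [-0.2, 0.2, -0.5]
width: 0.0442
grasp_force: 0.0
t: 1.53
ee_pos: [0.4333, -0.1315, 0.2298]
orientation: [[0.961, 0.276, 0.0], [0.276, -0.961, -0.0], [0.0, 0.0, -1.0]]
force: [0.9, -0.6, 0.8]
width: 0.0005
grasp_force: 0.0
t: 2.03
ee_pos: [0.4325, -0.1338, 0.2297]
orientation: [[0.872, 0.274, 0.405], [0.249, -0.962, 0.115], [0.421, 0.001, -0.907]]
force: [-0.8, -0.5, 0.4]
width: 0.0006
grasp_force: 0.0
2.0333 [ 0.43246835 -0.13380063  0.22968047] 0.0006127184942505843 [[ 9.06995223e-01 -1.95048847e-03  4.21136393e-01]
 [-1.52871695e-03 -9.99997935e-01 -1.33910410e-03]
 [ 4.21138135e-01  5.70762677e-04 -9.06996331e-01]]
[-0.20320215 -0.00186399  0.21654498]
[ 1.0700845  -0.20886056 15.55136577]
```

```bash
python3 -m inch '{"dr":[[0,0,0],[0,0,0],[0,0,0],[0,0,0],[0,0,0],[0,0,0],[0,0,0]],"offset":[[0.2,-0.04,2.6],[0.2,-0.04,2.6],[0.2,-0.04,2.6],[0.2,-0.04,2.6],[0.2,-0.04,2.6],[0.1,0,2.5],[0,0,0]],"grip":[-1,-1,-1,-1,-1,-1,-1]}'
python3 - <<'E'
from bench import arm
from h import *
import cv2
s=arm.observe();print(contact(s),s["force"]);print(rowto(s,[-.128,0,.036]))
c=arm.read_camera("scene");d=arm.read_camera("wrist");t=arm.read_camera("top")
f=lambda i,k:cv2.resize(i[:,:,::-1],None,fx=k,fy=k)
A=f(t["color"][165:275,330:470],2.85);cv2.imwrite("pics/b.png",np.vstack([f(d["color"],.625),A[:250,:400] if A.shape[1]>400 else cv2.copyMakeBorder(A,0,0,0,400-A.shape[1],0)]))
E
```

```text
t: 2.62
ee_pos: [0.5052, -0.1089, 0.0891]
orientation: [[0.874, 0.278, 0.398], [0.251, -0.961, 0.119], [0.416, -0.004, -0.91]]
force: [-0.4, -0.6, -1.2]
width: 0.0
grasp_force: 0.0
[-0.12654327  0.00211228  0.07593545] [-0.40825802 -0.56364145 -1.23149461]
[-1.7926767   0.22626894  3.57062326]
```

View pics/b.png

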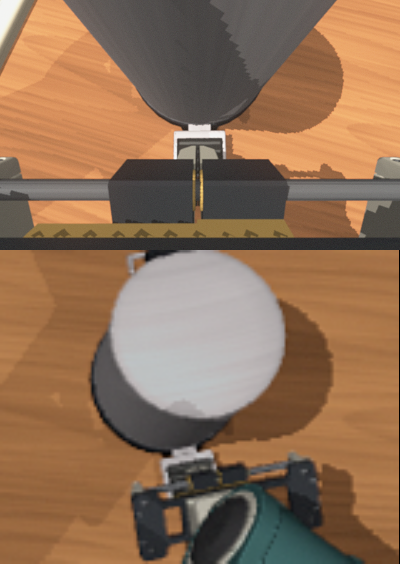

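The wrist view shows the closed fingers (column 198) centred on the pedal (column 201), with the tips over the pad. The top view shows the gripper's body clear of the shell and lid. Next I lower to just above the pad.

```bash
python3 -m inch '{"dr":[[0,0,0],[0,0,0],[0,0,0],[0,0,0],[0,0,0]],"offset":[[-0.45,0.1,0.9],[-0.45,0.1,0.9],[-0.45,0,0.9],[-0.35,0,0.65],[0,0,0]],"grip":[-1,-1,-1,-1,-1]}'
python3 - <<'E'
from bench import arm
from h import *
s=arm.observe();print(contact(s),s["force"])
E
python3 -m inch '{"dr":[[0,0,0],[0,0,0],[0,0,0],[0,0,0]],"offset":[[-0.05,0,0.11],[-0.05,0,0.11],[-0.05,0,0.11],[0,0,0]],"grip":[-1,-1,-1,-1]}'
python3 - <<'E'
from bench import arm
from h import *
s=arm.observe();print(contact(s),s["force"])
E
```

```text
t: 3.18
ee_pos: [0.5037, -0.1126, 0.0541]
orientation: [[0.872, 0.276, 0.404], [0.249, -0.961, 0.117], [0.421, -0.002, -0.907]]
force: [0.9, 0.0, -0.9]
width: 0.0005
grasp_force: 0.0
[-0.12894281 -0.00109487  0.0409689 ] [ 0.92717115  0.00945923 -0.87617295]
t: 3.52
ee_pos: [0.5048, -0.1128, 0.0528]
orientation: [[0.871, 0.276, 0.406], [0.25, -0.961, 0.116], [0.423, 0.0, -0.906]]
force: [0.5, -0.4, -0.1]
width: 0.0005
grasp_force: 0.0
[-0.12786771 -0.00159459  0.03965249] [ 0.51045034 -0.38541074 -0.05591626]
```

```bash
python3 -m inch '{"dr":[[0,0,0],[0,0,0],[0,0,0],[0,0,0]],"offset":[[0,0,0],[0,0,0],[-0.08,0,0.18],[0,0,0]],"grip":[-1,-1,-1,-1]}'
python3 -m inch '{"dr":[[0,0,0],[0,0,0],[0,0,0],[0,0,0]],"offset":[[-0.08,0,0.18],[-0.08,0,0.18],[0,0,0],[0,0,0]],"grip":[-1,-1,-1,-1]}'
python3 - <<'E'
from bench import arm
from h import *
s=arm.observe();print(contact(s),s["force"])
E
```

```text
t: 3.85
ee_pos: [0.5047, -0.1127, 0.0504]
orientation: [[0.871, 0.276, 0.406], [0.25, -0.961, 0.117], [0.422, -0.0, -0.906]]
force: [0.2, -0.6, -0.8]
width: 0.0004
grasp_force: 0.0
t: 4.18
ee_pos: [0.5052, -0.1128, 0.0473]
orientation: [[0.871, 0.276, 0.407], [0.25, -0.961, 0.116], [0.423, 0.0, -0.906]]
force: [-4.7, 0.4, 8.0]
width: 0.0006
grasp_force: 3.9
[-0.12751671 -0.00174178  0.03415227] [-4.67192241  0.37532054  7.96008545]
```

Contact is at the expected height of 34 mm. I'll press slowly.

```bash
python3 -m inch '{"dr":[[0,0,0],[0,0,0],[0,0,0],[0,0,0],[0,0,0],[0,0,0],[0,0,0],[0,0,0]],"offset":[[-0.06,0,0.14],[-0.06,0,0.14],[-0.06,0,0.14],[-0.06,0,0.14],[-0.06,0,0.14],[-0.06,0,0.14],[-0.06,0,0.14],[-0.06,0,0.14]],"grip":[-1,-1,-1,-1,-1,-1,-1,-1]}'
python3 - <<'E'
from bench import arm
from h import *
s=arm.observe();print(contact(s),s["force"])
E
```

```text
t: 4.85
ee_pos: [0.5053, -0.1129, 0.0348]
orientation: [[0.871, 0.276, 0.406], [0.25, -0.961, 0.116], [0.423, 0.001, -0.906]]
force: [-5.8, -2.3, 6.3]
width: 0.0008
grasp_force: 3.8
[-0.12743081 -0.00181273  0.02170065] [-5.83475098 -2.28573125  6.34056859]
```

```bash
python3 -m inch '{"dr":[[0,0,0],[0,0,0],[0,0,0],[0,0,0],[0,0,0],[0,0,0],[0,0,0]],"offset":[[-0.08,0,0.12],[-0.08,0,0.12],[-0.08,0,0.12],[-0.08,0,0.12],[-0.08,0,0.12],[0,0,0],[0,0,0]],"grip":[-1,-1,-1,-1,-1,-1,-1]}'
python3 - <<'E'
from bench import arm
from h import *
import cv2
s=arm.observe();print(contact(s),s["force"])
c=arm.read_camera("scene");cv2.imwrite("pics/o.png",c["color"][120:320,120:360,::-1])
E
```

```text
t: 5.43
ee_pos: [0.5041, -0.1129, 0.0273]
orientation: [[0.871, 0.276, 0.406], [0.25, -0.961, 0.117], [0.422, -0.0, -0.906]]
force: [1.2, 0.0, 3.1]
width: 0.0005
grasp_force: 1.2
[-0.12858363 -0.00155374  0.01417245] [1.16622774 0.00655485 3.06133299]
```

View pics/o.png

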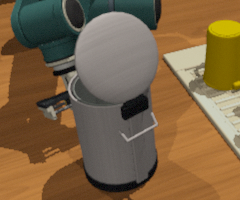

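The lid (around (118,60) in the crop) stands well open. The pad has gone down 20 mm, which makes about 1.16 rad. I'll press a touch more, then hold for over 3 s.

```bash
Z='x'; python3 -m inch '{"dr":[[0,0,0],[0,0,0],[0,0,0],[0,0,0],[0,0,0],[0,0,0],[0,0,0],[0,0,0]],"offset":[[-0.02,0,0.05],[0,0,0],[0,0,0],[0,0,0],[0,0,0],[0,0,0],[0,0,0],[0,0,0]],"grip":[-1,-1,-1,-1,-1,-1,-1,-1]}'
for i in 1 2 3 4 5; do python3 -m inch '{"dr":[[0,0,0],[0,0,0],[0,0,0],[0,0,0],[0,0,0],[0,0,0],[0,0,0],[0,0,0]],"offset":[[0,0,0],[0,0,0],[0,0,0],[0,0,0],[0,0,0],[0,0,0],[0,0,0],[0,0,0]],"grip":[-1,-1,-1,-1,-1,-1,-1,-1]}' | grep -E '^(t|force|ee)'; done
```

```text
t: 6.15
ee_pos: [0.5042, -0.1129, 0.0269]
orientation: [[0.871, 0.276, 0.406], [0.25, -0.961, 0.117], [0.423, -0.0, -0.906]]
force: [0.9, -0.7, 2.3]
width: 0.0008
grasp_force: 1.1
t: 6.82
ee_pos: [0.5041, -0.1129, 0.0269]
force: [0.5, -0.0, 2.7]
t: 7.48
ee_pos: [0.5042, -0.1129, 0.0269]
force: [0.9, -0.5, 2.7]
t: 8.15
ee_pos: [0.5041, -0.1129, 0.0269]
force: [1.1, -0.8, 2.0]
t: 8.82
ee_pos: [0.5042, -0.1129, 0.0269]
force: [1.4, -1.0, 2.3]
t: 9.48
ee_pos: [0.5042, -0.1129, 0.0269]
force: [0.7, -0.2, 1.8]
```

```bash
python3 -m inch '{"dr":[[0,0,0],[0,0,0],[0,0,0],[0,0,0],[0,0,0],[0,0,0],[0,0,0],[0,0,0]],"offset":[[0.04,0,-0.09],[0.04,0,-0.09],[0.04,0,-0.09],[0.04,0,-0.09],[0.04,0,-0.09],[0.04,0,-0.09],[0.04,0,-0.09],[0.04,0,-0.09]],"grip":[-1,-1,-1,-1,-1,-1,-1,-1]}'
python3 -m inch '{"dr":[[0,0,0],[0,0,0],[0,0,0],[0,0,0],[0,0,0],[0,0,0],[0,0,0],[0,0,0]],"offset":[[0.04,0,-0.09],[0.04,0,-0.09],[0.04,0,-0.09],[0.04,0,-0.09],[0.04,0,-0.09],[0.04,0,-0.09],[0,0,0],[0,0,0]],"grip":[-1,-1,-1,-1,-1,-1,-1,-1]}'
python3 - <<'E'
from bench import arm
from h import *
s=arm.observe();print(contact(s),s["force"])
E
```

```text
t: 10.15
ee_pos: [0.5041, -0.113, 0.0351]
orientation: [[0.871, 0.276, 0.406], [0.25, -0.961, 0.117], [0.423, 0.0, -0.906]]
force: [-2.3, -0.0, 5.4]
width: 0.0001
grasp_force: 3.1
t: 10.82
ee_pos: [0.5043, -0.113, 0.0415]
orientation: [[0.871, 0.276, 0.407], [0.25, -0.961, 0.117], [0.424, 0.0, -0.906]]
force: [-2.6, 1.4, 9.2]
width: 0.0008
grasp_force: 4.4
[-0.12835566 -0.00166217  0.02835417] [-2.63673048  1.35040445  9.18437518]
```

```bash
python3 -m inch '{"dr":[[0,0,0],[0,0,0],[0,0,0],[0,0,0],[0,0,0],[0,0,0],[0,0,0],[0,0,0]],"offset":[[0.03,0,-0.07],[0.03,0,-0.07],[0.03,0,-0.07],[0.03,0,-0.07],[0.03,0,-0.07],[0.03,0,-0.07],[0.03,0,-0.07],[0,0,0]],"grip":[-1,-1,-1,-1,-1,-1,-1,-1]}'
python3 -m inch '{"dr":[[0,0,0],[0,0,0],[0,0,0],[0,0,0],[0,0,0],[0,0,0],[0,0,0],[0,0,0]],"offset":[[0.03,0,-0.07],[0.03,0,-0.07],[0.03,0,-0.07],[0.03,0,-0.07],[0.03,0,-0.07],[0.03,0,-0.07],[0,0,0],[0,0,0]],"grip":[-1,-1,-1,-1,-1,-1,-1,-1]}'
python3 - <<'E'
from bench import arm
from h import *
s=arm.observe();print(contact(s),s["force"])
E
```

```text
t: 11.48
ee_pos: [0.5046, -0.1129, 0.0473]
orientation: [[0.87, 0.276, 0.408], [0.25, -0.961, 0.117], [0.425, 0.0, -0.905]]
force: [1.0, 3.1, 9.6]
width: 0.0004
grasp_force: 4.6
t: 12.15
ee_pos: [0.5036, -0.1131, 0.0505]
orientation: [[0.871, 0.276, 0.406], [0.25, -0.961, 0.117], [0.423, -0.0, -0.906]]
force: [-0.2, -0.5, 0.3]
width: 0.0006
grasp_force: 0.0
[-0.12912008 -0.00153619  0.03739002] [-0.24223695 -0.54725153  0.28871321]
```

The contact is released and the lid is shut. I'll withdraw up and back along the tool axis, then check.

```bash
python3 -m inch '{"dr":[[0,0,0],[0,0,0],[0,0,0],[0,0,0],[0,0,0],[0,0,0],[0,0,0],[0,0,0]],"offset":[[0,0,-0.6],[0,0,-1.5],[0,0,-2],[-0.5,0,-2.5],[-0.5,0,-2.5],[-0.5,0,-2.5],[0,0,0],[0,0,0]],"grip":[-1,-1,-1,-1,-1,-1,-1,-1]}'
python3 - <<'E'
from bench import arm
import cv2
import numpy as np
a=arm.read_camera("scene")["color"];b=arm.read_camera("top")["color"]
for n,i in(("scene",a),("top",b)):
    o=cv2.imread(f"pics/{n}.png")[:,:,::-1];y=slice(110,310) if n=="scene" else slice(130,235)
    x=slice(190,480)if n=="scene" else slice(180,440)
    print(n,(np.abs(o.astype(int)-i)[y,x].max(2)>40).sum())
cv2.imwrite("pics/e.png",np.vstack([a[100:350],b[100:350]])[:,:,::-1])
E
```

```text
t: 12.82
ee_pos: [0.4434, -0.1309, 0.1509]
orientation: [[0.87, 0.275, 0.409], [0.25, -0.962, 0.115], [0.424, 0.002, -0.905]]
force: [0.5, -0.5, -0.4]
width: 0.0007
grasp_force: 0.0
scene 2255
top 2
```

View pics/e.png

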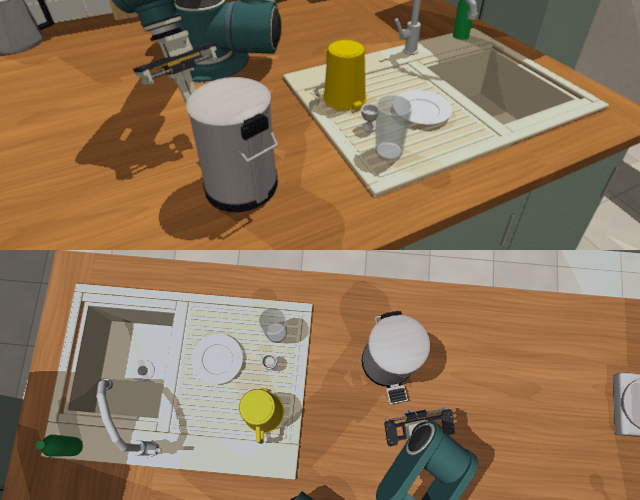

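The bin is shut and in its original place (lid at (399,344) in the lower half, unchanged). The hand is clear of it and the washing-up hasn't moved, with only 2 pixels differing in the top view.

```bash
python3 -c "
from bench import arm
print(arm.close_job())"
```

```text
the job is handed in; nothing more can be done
None
```

I pressed the pedal until the lid stood wide open (about 1.16 rad, estimated from pad travel), held it for about 4 s, eased it shut without a drop, and handed in the job with the bin shut and in place, the hand clear and the washing-up unmoved; no verdict came back.

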